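# Load the part tray under the inspection lamp and dial in the lamp

## Task

Set the empty part tray down in the middle of the loading ledge, its tail fin pointing away from the lamp portal, and let go of it; then stand the short bush upright in one of its pockets. Slide the tray level across the gap, without lifting it or letting it sag, under the lamp portal until it is fully home against the stop. Then roll the thumbwheel on top of the portal until the pointer lines up with the steel setting tab, and leave the tall bush and the steel block where they are.

Things in the scene. Friction and masses are not known exactly. Their poses are not given: they have to be found in the camera images.
- station: Fixed grey inspection station: flat stage 150 x 150 mm, top 29 mm above the bench, under a lamp portal. Origin: on the bench under the stage's middle; y points toward the ledge (the tray is pushed along -y). Fences 12 mm high, 132 mm apart inside (x), flared at the entry. Portal: 174 mm wide (x), y -75 to +5 mm, 51 mm clear above the stage, flat top panel at z = 118 mm
- home_place (a point): Where the tray's origin lies when the tray is fully home on the stage, touching the stop (a low bar at the stage's far end, 65 mm further along -y). It lies under the portal, so nothing can be lowered onto it from above; axes as the station's
- ledge: Fixed grey loading ledge, 150 x 150 mm, top 30 mm above the bench, in line with the station on its +y side; a gap of 35 to 50 mm separates their edges. Origin: on the bench under its middle, axes as the station's. Fences 10 mm high, 132 mm apart inside (x); open at both ends. The tray goes in the middle, tail fin pointing away from the station
- tray: Loose dark sheet-steel part tray, about 0.35 kg, 120 mm wide (x), 130 mm long (y), walls 19 mm high, floor 3 mm. Origin: centre of its underside. A rib along y, 10 mm thick, 40 mm high, parts two pockets 52 x 124 mm centred at x = +-29 mm. A tail fin sticks out of its +y end; the -y end goes first. A part in the front half makes the nose heavy over the gap: stand it mid-tray or toward the tail
- rib_mid (a point): Middle of the tray's rib, 27 mm above the tray's underside, over the centre of mass: pinch across x (10 mm) from above to carry the tray
- tail_fin (a point): Middle of the tray's tail fin (10 mm thick in tray x, 60 mm long in y, from 5 to 40 mm above the underside), 105 mm along +y from the tray's origin: pinch across x from above to slide the tray
- short_bush: Loose short turned steel bush, 40 mm diameter, 34 mm high, 0.21 kg, standing upright. Origin: centre of its underside, z up
- tall_bush: Loose tall steel bush, 41 mm diameter, 62 mm high, standing; not wanted, leave it. Origin: centre of its underside
- steel_block: Loose rusty steel block 30 x 38 x 28 mm, leave it. Origin: centre of its underside
- wheel_center (a point): Centre of the black knurled thumbwheel (radius 25 mm, 12 mm wide, axis along station x). Its crown stands 9 mm above the portal's panel in a slot 18 x 58 mm. Its axle is sprung: yields down up to 5 mm, 1 N at first plus 0.5 N per mm. Press a fingertip 3 mm down on the crown and draw it along station y to roll it by friction; it stays where left
- thumbwheel (a joint): Angle of the wheel, rad, 0 (off, at the start) to 1.9. Grows when its crown is drawn toward the station's -y; the crown moves 25 mm per rad and drives the pointer the same way, 25 mm per rad
- pointer_tip (a point): Tip of the small white pointer on the portal's scale; moves along the station's -y as the wheel angle grows (and dips with the sprung axle while the wheel is pressed)
- tab_tip (a point): Tip of the dark steel setting tab fixed at the edge of the scale, facing the pointer tip; the pointer is set when both have the same station y
Not all that is in view belongs to the job. What is shaped like the short_bush but black is not meant.

How it is judged:
By the outcome, as a careful person would: the job done as asked, in the order asked, and still so for the second after the job is handed in, with the robot touching nothing.
It also fails if it takes over 72 s, if anything falls off the work surface, if the arm or the gripper's body presses on something with over 40 N, if the wrist force passes 120 N, or if a joint passes its speed limit or range.

## Robot

A 6-joint arm with a two-finger parallel gripper is mounted at the origin on a cart in front of the work surface, level with it; the furniture and walls round the work are solid. World frame = base frame: x ahead of the robot, y to its left, z up, the work surface at z = 0. Lengths are in mm, angles in rad, forces in N, time in s.
With the tool pointing down it reaches from about 275 to 1000 mm from the base axis. Payload 8.4 kg.
Tool frame: the origin (TCP) lies midway between the tips of the shut fingers; the grasp point (between the pads) lies 19 mm behind it; z points along the fingers, y is the line along which they close (so a half turn about z gives the same grasp; the last joint's range is limited). The gripper opens to 85 mm and grips with 20 to 120 N. Pads are 22 mm wide; open, the fingers measure 114 mm over their backs; the gripper's body (76 mm by 85 mm) begins 54 mm behind the grasp point. The pads swing forward as they close: fully open they stand 13 mm farther back than shut.
Start: joints at [1.26, 0.353, 1.633, -0, 1.155, -0.002], TCP at [189.946, 595.44, 231.281] pointing down, gripper open.
Joint ranges: [-2.63, 2.63], [-0.92, 2.1], [0.06, 2.66], [-1.3, 4.44], [0, 2.69], [-3.02, 3.02]. Speed limits (rad/s): [2.22, 2.22, 2.79, 3.14, 3.14, 3.14].

## Interface

Orientations are given as [roll, pitch, yaw] about the fixed x, y, z axes, in that order (R = Rz(yaw) Ry(pitch) Rx(roll)).
In Python, from rig import * gives the robot as it stands.
- The arm moves only by the shell command python3 -m jog 'ROWS' [FORCE]. ROWS is JSON, a list of rows, each an object of numbers: "x", "y", "z": the shift along the tool's x, y, z in cm; "spin": the turn about the tool's z in rad; "grip": the closure, from 0 (fully open) to 1 (shut). In form: [{"x": .., "y": .., "z": .., "spin": .., "grip": ..}, ...]. A call has 1 to 20 rows; each row shifts and turns the commanded pose from where the row before left it, along the tool's axes as they then stand; what a row does not reach is not made up. A row lasts 1/12 s, in which the tool goes at most 41.7 mm and 7.16 degrees, less where a joint would pass 70% of its speed; a pose out of reach is approached as far as the arm can. A call with a gripper value outside its range is refused whole. The fingers move at their own pace and stop on an object; FORCE is the grip in N (left out, the last holds). Time passes only in rows, so rows that do not move let the fingers close. It gives the time, the measured TCP pose, the force, the opening and the grip force at its end, in the units of the state.
- sense(): the state, without advancing time (a new reading comes with each control period).
- grab_frame(name): name is "scene" or "top" or "wrist"; returns a dict with "pixels" (420x560x3 uint8, blue, green, red), "camera_matrix" (3x3 intrinsics, pixels), "rvec" (rotation vector, rad) and "tvec" (3), from world to camera coordinates, as OpenCV has them; the wrist camera has in their place "T_tool_cam" (4x4, takes a point from camera to tool coordinates, whose origin is the TCP and whose axes are the flange's). Camera axes: x right, y down, z forward; pixel columns grow to the right and rows downward; lengths in mm; the calibration is good to about 2 mm. A picture is of the moment at which its call begins: read the wrist's pose just before it. There is no depth.
- sign_off(): hands the job in; it is judged then, once.
The state is a dict: "clock": time; "qpos": joint angles; "qvel": joint speeds; "joint_efforts": joint torques, N m; "eef_pos": TCP position; "tcp_rot": TCP orientation; "contact_force": force on the tool from outside, world axes, zero at the start; "wrist_torque": the same for the moment, N m; "opening": opening from 0.0 (shut) to 1.0 (fully open); "grasp_force": force on a finger pad.
Only numpy, scipy, OpenCV 4.12 (cv2) and the standard library are available. Lean on these libraries where they do the work, as an engineer would, in place of code of your own. Each camera call takes 0.05 s, during which the arm holds its last target. There are 200 camera calls.

## Working session

There is one attempt and no reset: what is moved stays moved. The work goes in short steps, Python scripts to look and compute and a shell command to move; the robot and the scene stay as the last step left them, time stands still between calls to the robot, and variables do not carry over. Pictures are saved under pics/ and viewed, at most 10 in all, crops included, and the job is handed in when it is done.

```bash
mkdir -p pics; ls
python3 - <<'E'
from rig import *
import cv2,numpy as np
s=sense();print(s)
a=grab_frame("scene");b=grab_frame("top")
np.save('a.npy',a,allow_pickle=True);np.save('b.npy',b,allow_pickle=True)
cv2.imwrite('pics/scene.png',a['pixels']);cv2.imwrite('pics/top.png',b['pixels'])
for f in(a,b):
  R=cv2.Rodrigues(f['rvec'])[0];print(f['camera_matrix'].tolist(),(-R.T@np.array(f['tvec']).ravel()),R.tolist())
w=grab_frame("wrist");print(w['T_tool_cam'],w['camera_matrix'])
E
```

```text
pics
{'clock': 0.0, 'qpos': array([ 1.25957054e+00,  3.53638230e-01,  1.63414857e+00, -9.22372029e-06,
        1.15520945e+00, -2.39667152e-03]), 'qvel': array([ 0.0007971 , -0.00095804, -0.00054656,  0.00014507,  0.00279634,
       -0.00066478]), 'joint_efforts': array([ 5.06688502e-05, -6.05240464e+01, -3.42071164e+01,  4.23952099e-05,
        9.34259500e-03, -9.88076287e-07]), 'eef_pos': array([189.81610983, 594.96706604, 230.5617033 ]), 'tcp_rot': array([-3.14018903e+00,  5.06936045e-06,  2.83276727e+00]), 'contact_force': array([-0.18187397,  0.05917306, -0.05402259]), 'wrist_torque': array([-0.03011897,  0.00073232,  0.01918865]), 'grasp_force': 0.0, 'opening': 1.0008737860403443}
[[386.25725451757467, 0.0, 275.46430318207956], [0.0, 386.25725451757467, 210.26527587148877], [0.0, 0.0, 1.0]] [-119.40793447 -922.30528198  626.35842847] [[0.815052589280011, -0.5790244977930498, 0.02049164862709152], [-0.25080237312960796, -0.38447792727826113, -0.8884114435712593], [0.5222905765381054, 0.7189626933237347, -0.4585904482958349]]
[[531.8317548552669, 0.0, 269.1670322502413], [0.0, 531.8317548552669, 215.00237689963996], [0.0, 0.0, 1.0]] [ 377.45063794 -144.44092183 1474.62347415] [[0.01561524030899375, -0.999702849996805, -0.01871833268102828], [-0.9970309052456827, -0.014156293464163028, -0.07568998176991784], [0.07540250828100063, 0.01984467343197611, -0.9969556914333314]]
[[ 5.84161825e-04 -9.56842228e-01 -2.90607310e-01  7.40787010e+01]
 [ 9.99999794e-01  4.82013310e-04  4.23083008e-04  1.87703048e-01]
 [-2.64747096e-04 -2.90607498e-01  9.56842313e-01 -1.42719954e+02]
 [ 0.00000000e+00  0.00000000e+00  0.00000000e+00  1.00000000e+00]] [[301.11579041   0.         277.83413418]
 [  0.         301.11579041 207.52596381]
 [  0.           0.           1.        ]]
```

View pics/top.png

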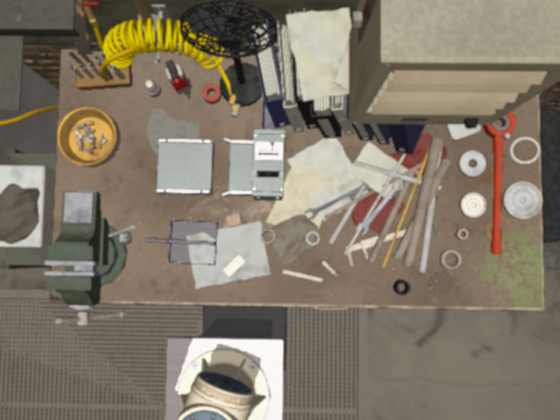

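View pics/scene.png

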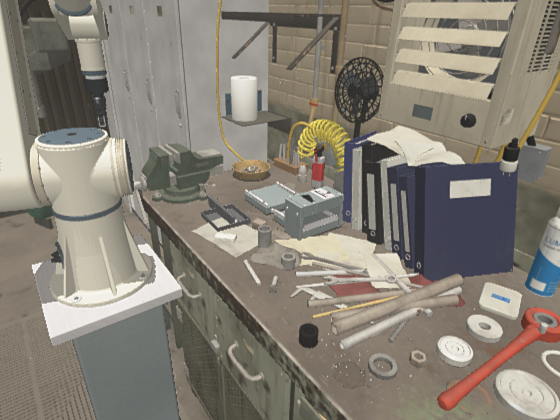

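The top view shows the ledge at (185,166), the station at (255,165), and the tray at (193,242) with its fin to the left. In the scene view the tall bush is at (265,236), a short grey bush at (288,260) and a black one at (308,335). Next I'll cast rays and check a close crop.

```bash
cat > h.py <<'E'
import cv2,numpy as np
def load(n): return np.load(n,allow_pickle=True).item()
def ray(f,u,v,z):
    R=cv2.Rodrigues(np.array(f['rvec']))[0];C=-R.T@np.array(f['tvec']).ravel()
    d=R.T@np.linalg.inv(f['camera_matrix'])@[u,v,1.];return np.round(C+d*(z-C[2])/d[2],1)
def wframe(name):
    from rig import sense,grab_frame
    s=sense();w=grab_frame("wrist")
    from scipy.spatial.transform import Rotation as Ro
    T=np.eye(4);T[:3,:3]=Ro.from_euler('xyz',s['tcp_rot']).as_matrix();T[:3,3]=s['eef_pos']
    M=np.linalg.inv(T@w['T_tool_cam']);f=dict(pixels=w['pixels'],camera_matrix=w['camera_matrix'],rvec=cv2.Rodrigues(M[:3,:3])[0],tvec=M[:3,3])
    np.save(name+'.npy',f,allow_pickle=True);cv2.imwrite('pics/'+name+'.png',w['pixels']);return f
E
python3 - <<'E'
from h import *
a=load('a.npy');b=load('b.npy')
p=b['pixels'][115:295,130:330];p2=a['pixels'][170:350,170:370]
cv2.imwrite('pics/crop.png',np.hstack([cv2.resize(p,None,fx=4,fy=3.3,interpolation=3)]))
cv2.imwrite('pics/crop2.png',cv2.resize(p2,None,fx=3,fy=3,interpolation=3))
for n,u,v,z in [('ledge',185,166,30),('station',255,165,118),('tray',193,242,3),('fin',150,240,40),('b1',268,237,62),('b2',312,238,34),('blk',401,286,34),('block',233,218,28)]: print(n,ray(b,u,v,z))
for n,u,v,z in [('tall base',263,262,20),('b2',288,254,34),('blk',308,327,34)]: print(n,ray(a,u,v,z))
E
```

```text
ledge [618.7 118.1  30. ]
station [608.8 -78.9 118. ]
tray [410.7  94.9   3. ]
fin [413.5 205.7  40. ]
b1 [ 425.7 -114.1   62. ]
b2 [ 425.7 -232.6   34. ]
blk [ 300.8 -471.7   34. ]
block [477.3 -17.   28. ]
tall base [ 365.5 -202.8   20. ]
b2 [ 432.5 -225.9   34. ]
blk [ 301.3 -469.9   34. ]
```

View pics/crop.png

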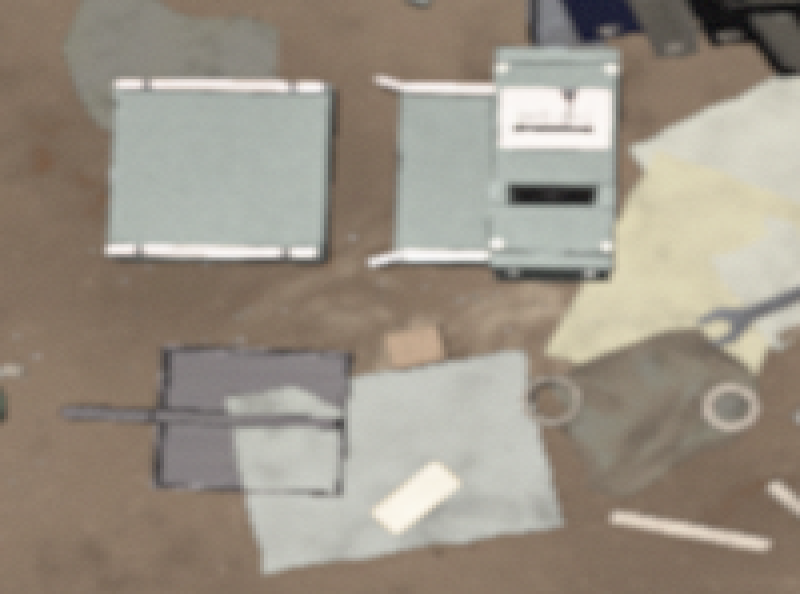

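View pics/crop2.png

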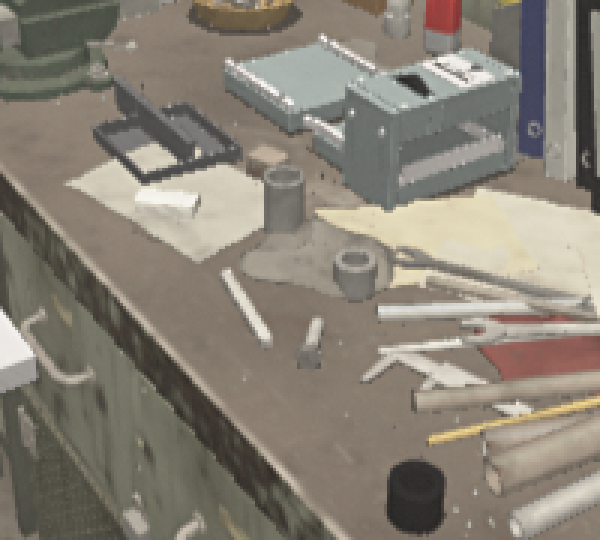

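Short bush candidates: the grey short bush at scene (288,260) and top (312,238), the tall bush at scene (265,236) and top (268,237), and the black one at scene (308,335). I choose the grey short one, which the crop confirms: it is grey, ring-topped and about half the tall bush's height. Next I'll refine the tray, ledge and station positions from the top crop.

Run:
```python
from h import *
b=load('b.npy')
def c(n,pts,z):
    P=np.array([ray(b,130+x/4-.4,115+y/3.3-.4,z)[:2] for x,y in pts]);print(n,P.tolist(),'mean',P.mean(0))
c('tray rim',[(163,350),(350,352),(343,494),(155,487)],19)
c('rib line',[(65,412),(340,424)],40)
c('ledge fences',[(115,85),(330,88),(325,257),(107,251)],40)
c('ledge edges far/near',[(330,100),(325,240),(113,100),(107,240)],30)
c('station fence/edge',[(400,90),(395,250)],41); c('stage edge',[(400,100),(395,240)],29)
c('portal top',[(497,50),(619,52),(612,270),(490,266)],118)
c('slot',[(510,187),(597,187),(597,203),(510,203)],118)
c('pointer,tab',[(569,95),(553,128)],118)
c('bush',[(731,408)],34)
```

```text
tray rim [[468.1, 156.3], [468.3, 27.4], [350.4, 29.4], [354.2, 158.4]] mean [410.25   92.875]
rib line [[414.8, 217.1], [407.8, 30.3]] mean [411.3 123.7]
ledge fences [[687.2, 191.6], [686.3, 43.7], [545.1, 43.7], [548.1, 192.7]] mean [616.675 117.925]
ledge edges far/near [[678.3, 44.7], [560.5, 45.4], [676.6, 195.0], [558.5, 195.4]] mean [618.475 120.125]
station fence/edge [[685.0, -4.5], [551.5, -3.9]] mean [618.25  -4.2 ]
stage edge [[679.1, -3.5], [561.3, -2.6]] mean [620.2   -3.05]
portal top [[701.0, -74.3], [700.3, -153.3], [528.3, -151.1], [530.4, -72.8]] mean [ 615.    -112.875]
slot [[592.6, -84.6], [593.3, -140.6], [580.7, -140.8], [580.0, -84.8]] mean [ 586.65 -112.7 ]
pointer,tab [[665.8, -121.5], [639.5, -111.5]] mean [ 652.65 -116.5 ]
bush [[425.1, -233.5]] mean [ 425.1 -233.5]
```

```bash
python3 -m jog '[{"z":-4,"spin":0.118},{"z":-4,"spin":0.118},{"spin":0.118},{"spin":0.118},{"spin":0.118},{"spin":0.118},{"spin":0.118},{"spin":0.118},{"spin":0.118},{"spin":0.118},{"spin":0.12}]' && python3 -m jog '[{"x":-3.5,"y":1.7},{"x":-3.5,"y":1.7},{"x":-3.5,"y":1.7},{"x":-3.5,"y":1.7},{"x":-3.5,"y":1.7},{"x":-3.5,"y":1.7},{"x":-3.5,"y":1.7},{"x":-3.5,"y":1.7},{"x":-3.5,"y":1.7},{"x":-3.5,"y":1.7},{"x":-3.5,"y":1.7},{"x":-3.5,"y":1.7},{"x":-3.5,"y":1.7},{"x":-3.5,"y":1.7},{"z":3},{"z":3},{},{}]'
python3 - <<'E'
from h import *
wframe('w1')
E
```

```text
schema error: expected keys x, y, z, spin, grip
```

```bash
python3 -m jog '[{"x":0,"y":0,"z":-4,"spin":0.118,"grip":0},{"x":0,"y":0,"z":-4,"spin":0.118,"grip":0},{"x":0,"y":0,"z":0,"spin":0.118,"grip":0},{"x":0,"y":0,"z":0,"spin":0.118,"grip":0},{"x":0,"y":0,"z":0,"spin":0.118,"grip":0},{"x":0,"y":0,"z":0,"spin":0.118,"grip":0},{"x":0,"y":0,"z":0,"spin":0.118,"grip":0},{"x":0,"y":0,"z":0,"spin":0.118,"grip":0},{"x":0,"y":0,"z":0,"spin":0.118,"grip":0},{"x":0,"y":0,"z":0,"spin":0.118,"grip":0},{"x":0,"y":0,"z":0,"spin":0.12,"grip":0}]' && python3 -m jog '[{"x":-3.5,"y":1.7,"z":0,"spin":0,"grip":0},{"x":-3.5,"y":1.7,"z":0,"spin":0,"grip":0},{"x":-3.5,"y":1.7,"z":0,"spin":0,"grip":0},{"x":-3.5,"y":1.7,"z":0,"spin":0,"grip":0},{"x":-3.5,"y":1.7,"z":0,"spin":0,"grip":0},{"x":-3.5,"y":1.7,"z":0,"spin":0,"grip":0},{"x":-3.5,"y":1.7,"z":0,"spin":0,"grip":0},{"x":-3.5,"y":1.7,"z":0,"spin":0,"grip":0},{"x":-3.5,"y":1.7,"z":0,"spin":0,"grip":0},{"x":-3.5,"y":1.7,"z":0,"spin":0,"grip":0},{"x":-3.5,"y":1.7,"z":0,"spin":0,"grip":0},{"x":-3.5,"y":1.7,"z":0,"spin":0,"grip":0},{"x":-3.5,"y":1.7,"z":0,"spin":0,"grip":0},{"x":-3.5,"y":1.7,"z":0,"spin":0,"grip":0},{"x":0,"y":0,"z":3,"spin":0,"grip":0},{"x":0,"y":0,"z":3,"spin":0,"grip":0},{"x":0,"y":0,"z":0,"spin":0,"grip":0},{"x":0,"y":0,"z":0,"spin":0,"grip":0}]'
python3 - <<'E'
from h import *
wframe('w1')
E
```

```text
clock: 1.07
eef_pos: [189.9, 595.2, 310.9]
tcp_rot: [-3.141, 0.001, 1.527]
contact_force: [0.7, 0.3, 0.6]
opening: 0.998
grasp_force: 0.0
clock: 2.57
eef_pos: [408.1, 96.4, 250.6]
tcp_rot: [-3.138, 0.001, 1.532]
contact_force: [1.1, -0.4, 0.2]
opening: 1.0
grasp_force: 0.0
```

View pics/w1.png

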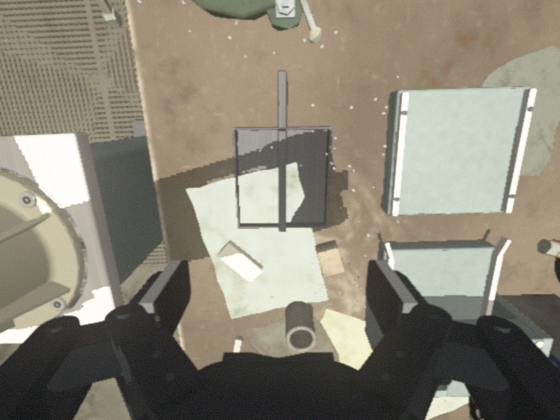

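The wrist view shows the tray with its rim corners at (235,128), (330,128), (327,227) and (239,227), and its rib running (282,71)–(283,230). The ledge fences are at (388–405, 90–215) and (508–535, 90–213).

Run:
```python
from h import *
b=load('w1.npy')
def c(n,pts,z):
    P=np.array([ray(b,x,y,z)[:2] for x,y in pts]);print(n,P.tolist(),'mean',P.mean(0))
c('rim',[(235,128),(330,128),(327,227),(239,227)],19)
c('rib',[(282,71),(283,230)],40)
c('ledge far-end corners',[(388,92),(536,89),(385,215),(514,213)],40)
c('ledge surface',[(408,92),(525,89),(401,214),(507,212)],30)
```

```text
rim [[358.2, 158.7], [472.4, 154.4], [470.0, 27.5], [353.5, 31.8]] mean [413.525  93.1  ]
rib [[416.6, 216.8], [411.6, 33.6]] mean [414.1 125.2]
ledge far-end corners [[532.0, 191.2], [693.2, 188.1], [538.1, 48.8], [696.2, 45.5]] mean [614.875 118.4  ]
ledge surface [[558.0, 190.9], [688.8, 189.1], [561.8, 45.9], [695.2, 43.6]] mean [625.95  117.375]
```

```bash
python3 -m jog '[{"x":-0.35,"y":0.4,"z":3,"spin":0,"grip":0.5},{"x":0,"y":0,"z":3.5,"spin":0,"grip":0.5},{"x":0,"y":0,"z":3.5,"spin":0,"grip":0.5},{"x":0,"y":0,"z":3.5,"spin":0,"grip":0.5},{"x":0,"y":0,"z":3,"spin":0,"grip":0.5},{"x":0,"y":0,"z":2,"spin":0,"grip":0.5},{"x":0,"y":0,"z":1.5,"spin":0,"grip":0.5},{"x":0,"y":0,"z":0,"spin":0,"grip":0.5},{"x":0,"y":0,"z":0,"spin":0,"grip":0.5}]' 60
python3 - <<'E'
from h import *
wframe('w2')
E
```

```text
clock: 3.37
eef_pos: [414.0, 93.9, 52.1]
tcp_rot: [3.141, -0.0, 1.534]
contact_force: [0.2, 0.6, -0.1]
opening: 0.498
grasp_force: 0.0
```

View pics/w2.png

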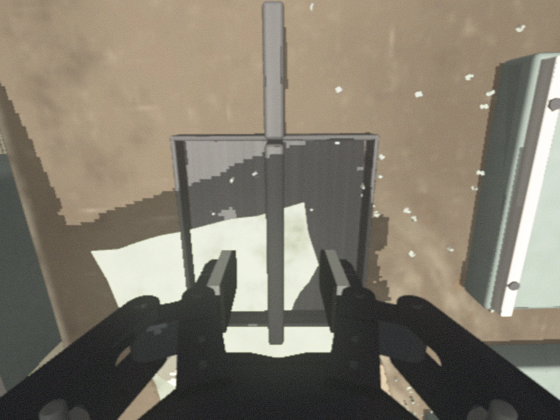

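The rib (column 275) sits between the fingers (columns 222 and 337), with the tail wall at row 137 and the nose wall near row 318. I'll check the tray's middle, then close.

```bash
python3 - <<'E'
from h import *
b=load('w2.npy')
for p in [(175,137,19),(377,136,19),(275,318,19),(273,5,40),(275,145,40),(275,340,40)]: print(p,ray(b,*p))
E
python3 -m jog '[{"x":0,"y":-0.1,"z":2,"spin":0,"grip":0.5},{"x":0,"y":0,"z":2.1,"spin":0,"grip":0.5},{"x":0,"y":0,"z":0,"spin":0,"grip":0.7},{"x":0,"y":0,"z":0,"spin":0,"grip":0.7}]'
```

```text
(175, 137, 19) [357.8 158.8  19. ]
(377, 136, 19) [472.8 155.2  19. ]
(275, 318, 19) [410.1  35.6  19. ]
(273, 5, 40) [416.3 215.6  40. ]
(275, 145, 40) [414.9 154.2  40. ]
(275, 340, 40) [410.2  35.4  40. ]
clock: 3.75
eef_pos: [412.5, 93.4, 11.2]
tcp_rot: [3.141, -0.0, 1.533]
contact_force: [-0.0, -0.3, -0.5]
opening: 0.301
grasp_force: 0.0
```

```bash
python3 -m jog '[{"x":0,"y":0,"z":0,"spin":0,"grip":1},{"x":0,"y":0,"z":0,"spin":0,"grip":1},{"x":0,"y":0,"z":0,"spin":0,"grip":1},{"x":0,"y":0,"z":0,"spin":0,"grip":1},{"x":0,"y":0,"z":0,"spin":0,"grip":1},{"x":0,"y":0,"z":-1,"spin":0,"grip":1},{"x":0,"y":0,"z":-2,"spin":-0.035,"grip":1},{"x":0,"y":0,"z":-2.5,"spin":0,"grip":1},{"x":0,"y":0,"z":-2.5,"spin":0,"grip":1},{"x":0,"y":0,"z":0,"spin":0,"grip":1},{"x":0,"y":0,"z":0,"spin":0,"grip":1}]' 110
python3 - <<'E'
from h import *
wframe('w3')
E
```

```text
clock: 4.67
eef_pos: [413.3, 93.4, 92.1]
tcp_rot: [3.137, -0.001, 1.568]
contact_force: [-0.1, -0.0, -4.1]
opening: 0.099
grasp_force: 108.0
```

View pics/w3.png

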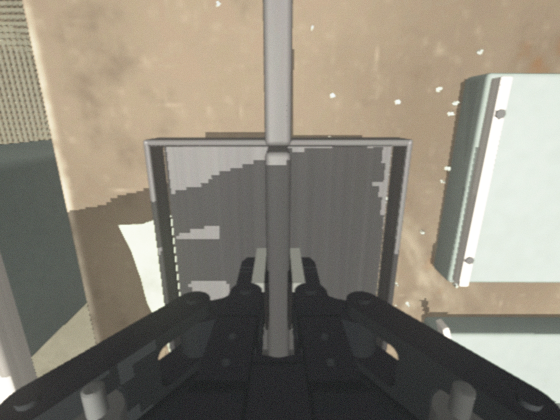

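```bash
python3 - <<'E'
from h import *
b=load('w3.npy')
for p in [(146,142,100),(410,142,100),(278,352,121)]: print(p,ray(b,*p))
E
python3 -m jog '[{"x":0.4,"y":2,"z":0,"spin":0,"grip":1},{"x":0.4,"y":3,"z":0,"spin":0,"grip":1},{"x":0.4,"y":3.4,"z":0,"spin":0,"grip":1},{"x":0.4,"y":3.4,"z":0,"spin":0,"grip":1},{"x":0.4,"y":3.4,"z":0,"spin":0,"grip":1},{"x":0.3,"y":3,"z":0,"spin":0,"grip":1},{"x":0.3,"y":2.2,"z":0,"spin":0,"grip":1},{"x":0,"y":0,"z":0,"spin":0,"grip":1},{"x":0,"y":0,"z":0,"spin":0,"grip":1},{"x":0,"y":0,"z":0,"spin":0,"grip":1}]'
python3 - <<'E'
from h import *
wframe('w4')
E
```

```text
(146, 142, 100) [355.8 157.  100. ]
(410, 142, 100) [471.7 156.7 100. ]
(278, 352, 121) [413.3  63.4 121. ]
clock: 5.55
eef_pos: [614.0, 118.2, 88.3]
tcp_rot: [-3.137, 0.001, 1.568]
contact_force: [-1.0, -0.4, -4.4]
opening: 0.093
grasp_force: 108.3
```

View pics/w4.png

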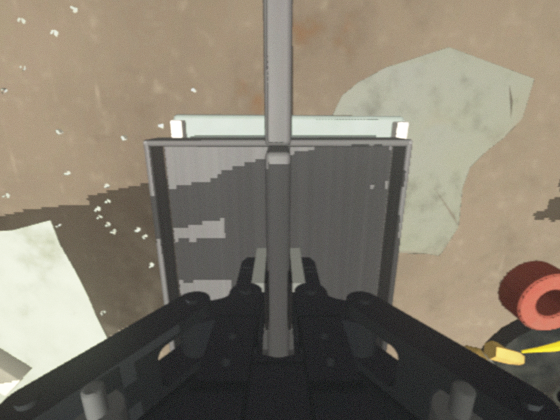

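The tray is over the ledge. The ledge's tail-end fence tops show at about (172–187,122) and (394–408,123).

Run:
```python
from h import *
b=load('w4.npy')
for p in [(172,118,40),(408,119,40),(187,121,40),(394,122,40),(280,117,30),(146,142,97),(410,142,97)]: print(p,ray(b,*p))
g=b['pixels'][105:140,150:430].astype(int).min(2)
for r in (120,124,128,132): 
  x=np.where(g[r-105]>205)[0]+150; print(r,x.min() if len(x) else 0,x.max() if len(x) else 0,x.tolist())
```

```text
(172, 118, 40) [549.6 191.5  40. ]
(408, 119, 40) [693.2 190.5  40. ]
(187, 121, 40) [558.6 189.7  40. ]
(394, 122, 40) [684.9 188.8  40. ]
(280, 117, 30) [615.4 191.8  30. ]
(146, 142, 97) [556.7 181.8  97. ]
(410, 142, 97) [671.9 181.5  97. ]
120 171 396 [171, 172, 173, 174, 175, 176, 177, 178, 179, 186, 187, 188, 189, 190, 191, 192, 193, 194, 195, 196, 197, 198, 199, 200, 201, 202, 203, 204, 205, 206, 207, 208, 209, 210, 211, 212, 213, 214, 215, 216, 217, 218, 219, 220, 221, 222, 223, 224, 225, 226, 227, 228, 229, 230, 231, 232, 233, 234, 235, 236, 237, 238, 239, 240, 241, 242, 243, 244, 245, 246, 247, 248, 249, 250, 251, 252, 253, 254, 255, 256, 257, 258, 259, 260, 261, 262, 263, 293, 294, 295, 296, 297, 298, 299, 300, 301, 302, 303, 304, 305, 306, 307, 308, 309, 310, 311, 312, 313, 314, 315, 316, 317, 318, 319, 320, 321, 322, 323, 324, 325, 326, 327, 328, 329, 330, 331, 332, 333, 344, 347, 350, 351, 353, 354, 356, 357, 358, 359, 360, 361, 362, 363, 364, 365, 366, 367, 368, 378, 379, 380, 381, 382, 383, 384, 385, 386, 387, 388, 389, 390, 391, 392, 393, 394, 395, 396]
124 161 408 
[... 2296 characters left out ...]
 233, 234, 235, 236, 237, 238, 239, 240, 241, 242, 243, 244, 245, 246, 247, 248, 249, 250, 251, 252, 253, 254, 255, 256, 257, 258, 259, 260, 261, 262, 263, 293, 294, 295, 296, 297, 298, 299, 300, 301, 302, 303, 304, 305, 306, 307, 308, 309, 310, 311, 312, 313, 314, 315, 316, 317, 318, 319, 320, 321, 322, 323, 324, 325, 326, 327, 328, 329, 330, 331, 332, 333, 334, 335, 336, 337, 338, 339, 340, 341, 342, 343, 344, 345, 346, 347, 348, 349, 350, 351, 352, 353, 354, 355, 356, 357, 358, 359, 360, 361, 362, 363, 364, 365, 366, 367, 368, 369, 370, 371, 372, 373, 374, 375, 376, 377, 378, 379, 380, 381, 382, 383, 384, 385, 386, 387, 388, 389, 396, 397, 398, 399, 400, 401, 402, 403, 404, 405, 406, 407]
```

```bash
python3 -m jog '[{"x":0.1,"y":0.6,"z":1,"spin":0,"grip":1},{"x":0,"y":0,"z":1,"spin":0,"grip":1},{"x":0,"y":0,"z":0.6,"spin":0,"grip":1},{"x":0,"y":0,"z":0,"spin":0,"grip":1},{"x":0,"y":0,"z":0,"spin":0,"grip":1}]'
python3 - <<'E'
from h import *
b=wframe('w5')
g=b['pixels'].astype(int).min(2)
for r in range(100,150,4): 
  x=np.where(g[r,120:440]>200)[0]+120; s=np.split(x,np.where(np.diff(x)>2)[0]+1); print(r,[(int(q[0]),int(q[-1])) for q in s if len(q)])
E
```

```text
clock: 6.02
eef_pos: [621.3, 119.4, 63.4]
tcp_rot: [-3.14, 0.0, 1.568]
contact_force: [0.4, -1.1, -3.3]
opening: 0.098
grasp_force: 108.4
100 []
104 []
108 []
112 []
116 []
120 [(147, 263), (292, 404)]
124 [(141, 152), (159, 263), (291, 396), (402, 411)]
128 [(132, 137), (141, 153), (160, 263), (292, 393), (400, 413)]
132 [(141, 153), (160, 263), (292, 393), (400, 412)]
136 [(142, 154), (162, 263), (292, 315), (387, 392), (400, 412)]
140 [(143, 145)]
144 []
148 []
```

View pics/w5.png

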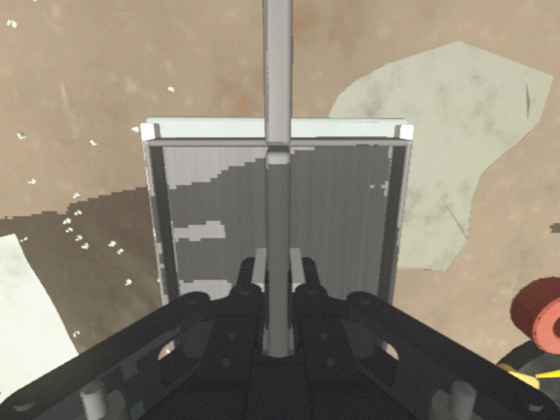

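The tray is centred between the fences: fence outer edges at columns 141 and 412, tray at 146 and 410. I'll lower it and watch the force.

```bash
python3 - <<'E'
from h import *
b=load('w5.npy')
print(ray(b,141,120,40),ray(b,413,120,40),ray(b,340,119,30),ray(b,340,142,71))
E
python3 -m jog '[{"x":0,"y":0,"z":0.7,"spin":0,"grip":1},{"x":0,"y":0,"z":0.7,"spin":0,"grip":1},{"x":0,"y":0,"z":0.4,"spin":0,"grip":1},{"x":0,"y":0,"z":0,"spin":0,"grip":1},{"x":0,"y":0,"z":0,"spin":0,"grip":1}]' ; python3 -m jog '[{"x":0,"y":0,"z":0.2,"spin":0,"grip":1},{"x":0,"y":0,"z":0.1,"spin":0,"grip":1},{"x":0,"y":0,"z":0,"spin":0,"grip":1}]'
```

```text
[549.  191.8  40. ] [693.  191.5  40. ] [656.3 192.   30. ] [648.9 182.7  71. ]
clock: 6.48
eef_pos: [621.8, 119.4, 45.8]
tcp_rot: [-3.141, 0.0, 1.568]
contact_force: [-0.3, -0.4, -3.7]
opening: 0.095
grasp_force: 108.4
clock: 6.73
eef_pos: [622.1, 119.5, 43.2]
tcp_rot: [-3.142, 0.0, 1.568]
contact_force: [-0.3, -0.5, -3.7]
opening: 0.095
grasp_force: 108.4
```

```bash
python3 -m jog '[{"x":0,"y":-0.1,"z":0.1,"spin":0,"grip":1},{"x":0,"y":0,"z":0.1,"spin":0,"grip":1},{"x":0,"y":0,"z":0,"spin":0,"grip":1},{"x":0,"y":0,"z":0,"spin":0,"grip":1}]'
```

```text
clock: 7.07
eef_pos: [621.2, 119.5, 42.1]
tcp_rot: [3.141, -0.0, 1.568]
contact_force: [-4.1, -1.4, 5.4]
opening: 0.098
grasp_force: 109.7
```

```bash
python3 -m jog '[{"x":0,"y":0,"z":0,"spin":0,"grip":0.6},{"x":0,"y":0,"z":0,"spin":0,"grip":0.6},{"x":0,"y":0,"z":0,"spin":0,"grip":0.6},{"x":0,"y":0,"z":-1,"spin":0,"grip":0.6},{"x":0,"y":0,"z":-3.3,"spin":0,"grip":0.6},{"x":0,"y":0,"z":-3.3,"spin":0,"grip":0},{"x":0,"y":0,"z":-3.3,"spin":0,"grip":0},{"x":0,"y":0,"z":-3.3,"spin":0,"grip":0},{"x":0,"y":0,"z":-3.3,"spin":0,"grip":0}]' && python3 -m jog '[{"x":-3.5,"y":-1.94,"z":0,"spin":0,"grip":0},{"x":-3.5,"y":-1.94,"z":0,"spin":0,"grip":0},{"x":-3.5,"y":-1.94,"z":0,"spin":0,"grip":0},{"x":-3.5,"y":-1.94,"z":0,"spin":0,"grip":0},{"x":-3.5,"y":-1.94,"z":0,"spin":0,"grip":0},{"x":-3.5,"y":-1.94,"z":0,"spin":0,"grip":0},{"x":-3.5,"y":-1.94,"z":0,"spin":0,"grip":0},{"x":-3.5,"y":-1.94,"z":0,"spin":0,"grip":0},{"x":-3.5,"y":-1.94,"z":0,"spin":0,"grip":0},{"x":-3.5,"y":-1.94,"z":0,"spin":0,"grip":0},{"x":0,"y":0,"z":0,"spin":0,"grip":0},{"x":0,"y":0,"z":0,"spin":0,"grip":0},{"x":0,"y":0,"z":0,"spin":0,"grip":0}]'
python3 - <<'E'
from h import *
b=wframe('w6')
g=cv2.medianBlur(cv2.cvtColor(b['pixels'],6),3)
R=cv2.Rodrigues(b['rvec'])[0];C=(-R.T@b['tvec']);print(C)
uv=cv2.projectPoints(np.array([[427.,-231,34],[447,-231,34],[425,-114,62]]),b['rvec'],b['tvec'],b['camera_matrix'],None)[0];print(uv.reshape(-1,2))
c=cv2.HoughCircles(g,cv2.HOUGH_GRADIENT,1,8,param1=80,param2=14,minRadius=12,maxRadius=32)
for u,v,r in c[0][:12]: print(u,v,r,ray(b,u,v,34))
E
```

```text
clock: 7.82
eef_pos: [621.0, 119.5, 218.8]
tcp_rot: [3.141, -0.0, 1.568]
contact_force: [0.8, 0.1, -0.3]
opening: 0.941
grasp_force: 0.0
clock: 8.9
eef_pos: [426.2, -230.0, 216.8]
tcp_rot: [3.141, 0.0, 1.567]
contact_force: [-1.0, -0.8, 0.3]
opening: 0.998
grasp_force: 0.0
[ 426.49016523 -155.69044554  359.55531194]
[[278.26055299 187.21734308]
 [296.32418743 187.14790204]
 [275.69711474  68.02292534]]
91.5 163.5 31.4 [ 225.2 -203.9   34. ]
281.5 65.5 22.4 [ 430.6 -107.8   34. ]
86.5 135.5 31.4 [ 225.3 -174.4   34. ]
89.5 146.5 29.2 [ 226.4 -185.9   34. ]
57.5 141.5 31.4 [ 193.5 -180.5   34. ]
277.5 188.5 18.6 [ 426.2 -232.5   34. ]
89.5 155.5 28.0 [ 224.6 -195.4   34. ]
76.5 158.5 25.8 [ 210.  -198.5   34. ]
92.5 129.5 25.7 [ 232.7 -168.4   34. ]
51.5 158.5 31.4 [ 183.1 -198.4   34. ]
304.5 325.5 28.0 [ 460.1 -412.7   34. ]
314.5 325.5 26.8 [ 472.9 -412.8   34. ]
```

```bash
python3 -m jog '[{"x":0,"y":0,"z":1.2,"spin":0.1205,"grip":0},{"x":0,"y":0,"z":1.2,"spin":0.1205,"grip":0},{"x":0,"y":0,"z":1.2,"spin":0.1205,"grip":0},{"x":0,"y":0,"z":1.2,"spin":0.1205,"grip":0},{"x":0,"y":0,"z":1.2,"spin":0.1205,"grip":0},{"x":0,"y":0,"z":1.2,"spin":0.1205,"grip":0},{"x":0,"y":0,"z":1.2,"spin":0.1205,"grip":0},{"x":0,"y":0,"z":1.2,"spin":0.1205,"grip":0},{"x":0,"y":0,"z":1.2,"spin":0.1205,"grip":0},{"x":0,"y":0,"z":1.2,"spin":0.1205,"grip":0},{"x":0,"y":0,"z":1,"spin":0.1205,"grip":0},{"x":0,"y":0,"z":1,"spin":0.1205,"grip":0},{"x":0,"y":0.25,"z":0,"spin":0.1205,"grip":0},{"x":0,"y":0,"z":0,"spin":0,"grip":0},{"x":0,"y":0,"z":0,"spin":0,"grip":0}]'
python3 - <<'E'
from h import *
b=wframe('w7')
g=cv2.medianBlur(cv2.cvtColor(b['pixels'],6),3)
uv=cv2.projectPoints(np.array([[426.,-232,34],[426,-212,34],[406.,-232,34]]),b['rvec'],b['tvec'],b['camera_matrix'],None)[0].reshape(-1,2);print(uv)
c=cv2.HoughCircles(g,cv2.HOUGH_GRADIENT,1,8,param1=80,param2=14,minRadius=22,maxRadius=60)
for u,v,r in c[0][:8]: print(u,v,r,ray(b,u,v,34))
E
```

```text
clock: 10.2
eef_pos: [427.2, -231.4, 76.3]
tcp_rot: [-3.142, -0.0, 0.007]
contact_force: [-0.2, 0.7, -0.0]
opening: 1.0
grasp_force: 0.0
[[278.98179403 235.25002715]
 [248.70942855 235.03423562]
 [278.7278495  262.60286208]]
498.5 245.5 56.1 [ 419.8 -378.6   34. ]
507.5 250.5 50.5 [ 416.2 -385.5   34. ]
76.5 245.5 31.1 [417.6 -96.8  34. ]
461.5 253.5 58.3 [ 413.7 -355.    34. ]
284.5 227.5 30.8 [ 431.5 -235.6   34. ]
474.5 264.5 59.4 [ 405.6 -365.4   34. ]
502.5 260.5 42.7 [ 408.7 -383.8   34. ]
504.5 222.5 58.3 [ 436.1 -378.9   34. ]
```

Run:
```python
from h import *
b=load('w7.npy')
g=cv2.GaussianBlur(cv2.cvtColor(b['pixels'],6),(3,3),0)[185:300,225:335]
for lo in (40,70,110):
  for c in cv2.findContours(cv2.Canny(g,lo,2*lo),1,2)[0]:
    if len(c)>40:
      (u,v),(p,q),t=cv2.fitEllipse(c)
      if 25<p<75 and q<85: print(lo,len(c),round(u+225,1),round(v+185,1),round(p),round(q),round(t),ray(b,u+225,v+185,34))
print(cv2.resize(cv2.cvtColor(b['pixels'],6)[190:300,278:281].mean(1).reshape(-1,1),(1,55)).ravel().astype(int))
```

```text
40 99 283.7 232.5 34 35 92 [ 428.  -235.1   34. ]
70 119 280.4 223.1 47 75 36 [ 434.6 -232.9   34. ]
110 87 259.6 253.0 27 31 90 [ 413.  -219.1   34. ]
110 56 281.7 216.1 38 53 73 [ 439.3 -233.7   34. ]
[139 140 142 136  95  87  87 100 114 116 118 119 109 130 158 158 158 159
 159 160 157 160 156 109  83  84  84  84  83  93 109 113 116 115 111 123
 131 128 129 130 130 127 109  84  81  80  78  80  81  80  79  78  77  77
  76]
```

```bash
python3 -m jog '[{"x":0.15,"y":0.35,"z":2.5,"spin":0,"grip":0},{"x":0,"y":0,"z":2.5,"spin":0,"grip":0},{"x":0,"y":0,"z":2.1,"spin":0,"grip":0},{"x":0,"y":0,"z":0,"spin":0,"grip":0},{"x":0,"y":0,"z":0,"spin":0,"grip":1},{"x":0,"y":0,"z":0,"spin":0,"grip":1},{"x":0,"y":0,"z":0,"spin":0,"grip":1},{"x":0,"y":0,"z":0,"spin":0,"grip":1},{"x":0,"y":0,"z":0,"spin":0,"grip":1},{"x":0,"y":0,"z":0,"spin":0,"grip":1}]' 60
```

```text
clock: 11.08
eef_pos: [428.8, -236.3, 6.9]
tcp_rot: [3.141, -0.002, 0.002]
contact_force: [-1.0, 1.6, 9.4]
opening: 0.444
grasp_force: 59.2
```

```bash
python3 -m jog '[{"x":0,"y":0,"z":-1,"spin":0,"grip":1},{"x":0,"y":0,"z":-3.5,"spin":0,"grip":1},{"x":0,"y":0,"z":-3.5,"spin":0,"grip":1},{"x":0,"y":0,"z":-3.5,"spin":0,"grip":1},{"x":0,"y":0,"z":-3,"spin":0,"grip":1},{"x":0,"y":0,"z":0,"spin":0,"grip":1},{"x":0,"y":0,"z":0,"spin":0,"grip":1}]' && python3 -m jog '[{"x":1,"y":-2.3,"z":0,"spin":0,"grip":1},{"x":1.64,"y":-3.74,"z":0,"spin":0,"grip":1},{"x":1.64,"y":-3.74,"z":0,"spin":0,"grip":1},{"x":1.64,"y":-3.74,"z":0,"spin":0,"grip":1},{"x":1.64,"y":-3.74,"z":0,"spin":0,"grip":1},{"x":1.64,"y":-3.74,"z":0,"spin":0,"grip":1},{"x":1.64,"y":-3.74,"z":0,"spin":0,"grip":1},{"x":1.64,"y":-3.74,"z":0,"spin":0,"grip":1},{"x":1.64,"y":-3.74,"z":0,"spin":0,"grip":1},{"x":1.64,"y":-3.74,"z":0,"spin":0,"grip":1},{"x":0.6,"y":-1.4,"z":0,"spin":0,"grip":1},{"x":0,"y":0,"z":3,"spin":0,"grip":1},{"x":0,"y":0,"z":1,"spin":0,"grip":1},{"x":0,"y":0,"z":0,"spin":0,"grip":1},{"x":0,"y":0,"z":0,"spin":0,"grip":1}]'
python3 - <<'E'
from h import *
from rig import grab_frame
t=grab_frame('top');np.save('t2.npy',t,allow_pickle=True)
b=wframe('w8')
g=cv2.cvtColor(b['pixels'],6)
P=np.array([[621.2,118.4-65,49],[621.2-60,118.4,49],[621.2+60,118.4,49],[616,118.4,70],[626,118.4,70],[621.2,118.4+65,49],[592,138,33]],float)
print(cv2.projectPoints(P,b['rvec'],b['tvec'],b['camera_matrix'],None)[0].reshape(-1,2).round())
p=b['pixels'].copy();cv2.imwrite('pics/w8.png',p)
E
```

```text
clock: 11.67
eef_pos: [428.9, -236.5, 152.8]
tcp_rot: [3.139, -0.004, 0.002]
contact_force: [-0.3, 0.3, -2.4]
opening: 0.442
grasp_force: 61.3
clock: 12.92
eef_pos: [589.3, 136.8, 109.0]
tcp_rot: [3.141, 0.004, 0.001]
contact_force: [0.7, -0.4, -1.9]
opening: 0.448
grasp_force: 61.4
[[399. 182.]
 [303. 260.]
 [308.  88.]
 [308. 197.]
 [308. 181.]
 [211. 182.]
 [277. 215.]]
```

Run:
```python
from h import *
b=load('w8.npy');g=cv2.cvtColor(b['pixels'],6)
for c in (230,360):
  p=np.median(g[60:290,c-4:c+5],1); d=np.diff(p); 
  for r in np.where(abs(d)>12)[0]: print(c,r+60,int(d[r]),[ray(b,c,r+60.5,z)[0] for z in (49,70)])
```

```text
230 69 21 [np.float64(692.1), np.float64(689.2)]
230 71 -18 [np.float64(690.9), np.float64(688.2)]
230 77 20 [np.float64(687.5), np.float64(685.1)]
230 78 22 [np.float64(686.9), np.float64(684.6)]
230 80 -49 [np.float64(685.7), np.float64(683.6)]
230 81 13 [np.float64(685.2), np.float64(683.0)]
230 82 30 [np.float64(684.6), np.float64(682.5)]
230 87 -23 [np.float64(681.6), np.float64(679.9)]
230 88 -41 [np.float64(681.1), np.float64(679.4)]
230 91 -19 [np.float64(679.3), np.float64(677.8)]
230 92 -38 [np.float64(678.7), np.float64(677.3)]
230 93 -18 [np.float64(678.1), np.float64(676.7)]
230 94 28 [np.float64(677.5), np.float64(676.2)]
230 95 48 [np.float64(676.9), np.float64(675.7)]
230 96 17 [np.float64(676.3), np.float64(675.1)]
230 139 -42 [np.float64(649.6), np.float64(651.1)]
230 140 -22 [np.float64(648.9), np.float64(650.6)]
230 247 -13 [np.float64(571.7), np.float64(581.3)]
230 248 23 [np.float64(570.9), np.float64(580.6)]
230 249 16 [np.float64(570.1), np.float64(579.8)]
230 269 -13 [np.float64(553.6), np.float64(565.0)]
230 271 -18 [np.float64(551.9), np.float64(563.5)]
360
[... 803 characters left out ...]
 33 [np.float64(580.5), np.float64(589.2)]
360 246 -19 [np.float64(572.6), np.float64(582.1)]
360 247 -38 [np.float64(571.8), np.float64(581.4)]
360 248 -26 [np.float64(571.0), np.float64(580.6)]
360 255 22 [np.float64(565.3), np.float64(575.5)]
360 256 49 [np.float64(564.5), np.float64(574.8)]
360 257 26 [np.float64(563.6), np.float64(574.1)]
360 259 -19 [np.float64(562.0), np.float64(572.6)]
360 262 50 [np.float64(559.5), np.float64(570.4)]
360 263 53 [np.float64(558.7), np.float64(569.6)]
360 271 -87 [np.float64(552.0), np.float64(563.6)]
360 272 -50 [np.float64(551.1), np.float64(562.8)]
360 286 -16 [np.float64(539.1), np.float64(552.0)]
360 287 -31 [np.float64(538.2), np.float64(551.3)]
```

```bash
python3 -m jog '[{"x":0.3,"y":0.5,"z":0,"spin":0,"grip":1},{"x":0,"y":0,"z":2,"spin":0,"grip":1},{"x":0,"y":0,"z":2,"spin":0,"grip":1},{"x":0,"y":0,"z":1,"spin":0,"grip":1},{"x":0,"y":0,"z":0.6,"spin":0,"grip":1},{"x":0,"y":0,"z":0.4,"spin":0,"grip":1},{"x":0,"y":0,"z":0.4,"spin":0,"grip":1},{"x":0,"y":0,"z":0,"spin":0,"grip":1},{"x":0,"y":0,"z":0,"spin":0,"grip":1}]'
```

```text
clock: 13.77
eef_pos: [594.4, 133.0, 46.8]
tcp_rot: [-3.141, -0.001, 0.001]
contact_force: [-0.2, 0.9, -1.5]
opening: 0.449
grasp_force: 61.4
```

```bash
python3 -m jog '[{"x":-0.2,"y":0,"z":0.2,"spin":0,"grip":1},{"x":0,"y":0,"z":0.2,"spin":0,"grip":1},{"x":0,"y":0,"z":0.2,"spin":0,"grip":1},{"x":0,"y":0,"z":0,"spin":0,"grip":1},{"x":0,"y":0,"z":0,"spin":0,"grip":1}]'
```

```text
clock: 14.18
eef_pos: [592.0, 133.0, 40.2]
tcp_rot: [3.142, 0.0, 0.001]
contact_force: [-0.7, -0.2, -2.7]
opening: 0.446
grasp_force: 61.5
```

```bash
python3 -m jog '[{"x":0,"y":0,"z":0.1,"spin":0,"grip":1},{"x":0,"y":0,"z":0,"spin":0,"grip":1},{"x":0,"y":0,"z":0,"spin":0,"grip":1}]'
```

```text
clock: 14.43
eef_pos: [592.1, 133.0, 39.9]
tcp_rot: [-3.142, -0.0, 0.001]
contact_force: [-2.2, -0.1, 4.4]
opening: 0.443
grasp_force: 62.2
```

```bash
python3 -m jog '[{"x":0,"y":0,"z":0,"spin":0,"grip":0.42},{"x":0,"y":0,"z":0,"spin":0,"grip":0.42},{"x":0,"y":0,"z":0,"spin":0,"grip":0.42},{"x":0,"y":0,"z":-0.7,"spin":0,"grip":0.42},{"x":0,"y":0,"z":-2,"spin":0,"grip":0.42},{"x":0,"y":0,"z":-3.5,"spin":0,"grip":0.5},{"x":0,"y":0,"z":-3,"spin":0,"grip":0.5},{"x":1,"y":-2.8,"z":-1,"spin":0,"grip":0.5},{"x":1,"y":-2.8,"z":0,"spin":0,"grip":0.5},{"x":0.9,"y":-2.7,"z":0,"spin":0,"grip":0.5}]' && python3 -m jog '[{"x":0,"y":0,"z":0,"spin":-0.1205,"grip":0.5},{"x":0,"y":0,"z":0,"spin":-0.1205,"grip":0.5},{"x":0,"y":0,"z":0,"spin":-0.1205,"grip":0.5},{"x":0,"y":0,"z":0,"spin":-0.1205,"grip":0.5},{"x":0,"y":0,"z":0,"spin":-0.1205,"grip":0.5},{"x":0,"y":0,"z":0,"spin":-0.1205,"grip":0.5},{"x":0,"y":0,"z":0,"spin":-0.1205,"grip":0.5},{"x":0,"y":0,"z":0,"spin":-0.1205,"grip":0.5},{"x":0,"y":0,"z":0,"spin":-0.1205,"grip":0.5},{"x":0,"y":0,"z":0,"spin":-0.1205,"grip":0.5},{"x":0,"y":0,"z":0,"spin":-0.1205,"grip":0.5},{"x":0,"y":0,"z":0,"spin":-0.1205,"grip":0.5},{"x":0,"y":0,"z":0,"spin":-0.1205,"grip":0.5},{"x":0,"y":0,"z":0,"spin":0,"grip":0.5},{"x":0,"y":0,"z":0,"spin":0,"grip":0.5}]'
python3 - <<'E'
from h import *
from rig import grab_frame
b=wframe('w9');t=grab_frame('top');s=grab_frame('scene')
np.save('t3.npy',t,allow_pickle=True)
cv2.imwrite('pics/comb.png',np.vstack([np.hstack([cv2.resize(b['pixels'],(400,300)),cv2.resize(t['pixels'][110:230,120:290],(400,300),interpolation=3)]),cv2.resize(s['pixels'][170:250,220:400],(800,300),interpolation=3)]))
g=cv2.cvtColor(b['pixels'],6)
P=np.array([[621.2,183.4,70],[621.2,243.4,70],[616.2,216,70],[626.2,216,70],[621.2,53,70]],float)
print(cv2.projectPoints(P,b['rvec'],b['tvec'],b['camera_matrix'],None)[0].reshape(-1,2).round().tolist())
E
```

```text
clock: 15.27
eef_pos: [622.3, 217.0, 143.7]
tcp_rot: [-3.14, -0.003, 0.0]
contact_force: [0.4, 0.2, -1.0]
opening: 0.496
grasp_force: 0.0
clock: 16.52
eef_pos: [620.9, 216.0, 141.6]
tcp_rot: [3.141, -0.0, 1.564]
contact_force: [-0.4, 0.1, -0.7]
opening: 0.495
grasp_force: 0.0
[[278.0, 259.0], [278.0, 184.0], [271.0, 219.0], [285.0, 219.0], [279.0, 389.0]]
```

View pics/comb.png

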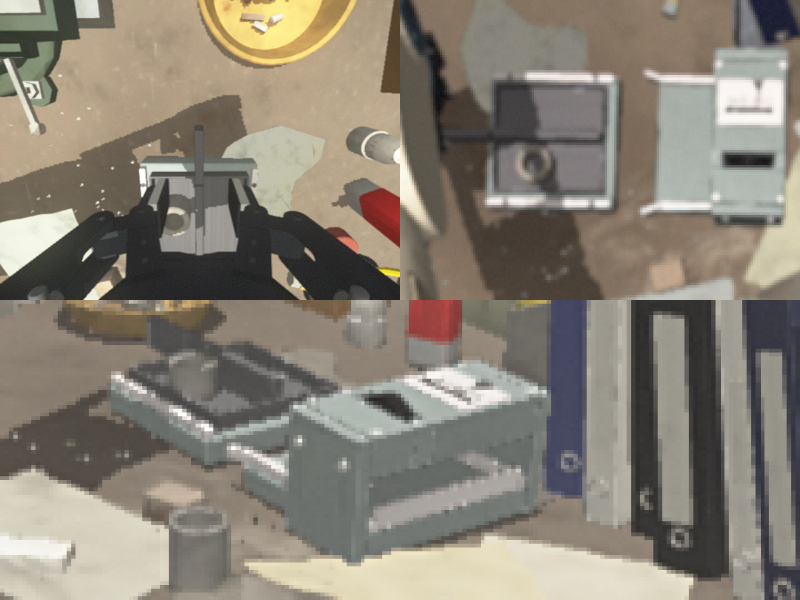

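The last picture shows the tray on the ledge with its fin away from the portal. The bush stands upright in the near pocket, tailward of mid-tray (top pane at (535,163)). The fin lies between the fingers (wrist pane, column 199). I'll lower and pinch the fin.

```bash
python3 -m jog '[{"x":0.2,"y":0,"z":3,"spin":0,"grip":0.5},{"x":0,"y":0,"z":3,"spin":0,"grip":0.5},{"x":0,"y":0,"z":2.5,"spin":0,"grip":0.5},{"x":0,"y":0,"z":1.6,"spin":0,"grip":0.5},{"x":0,"y":0,"z":0,"spin":0,"grip":0.7},{"x":0,"y":0,"z":0,"spin":0,"grip":0.7},{"x":0,"y":0,"z":0,"spin":0,"grip":0.8}]' 90
```

```text
clock: 17.25
eef_pos: [621.7, 218.2, 41.4]
tcp_rot: [3.14, -0.0, 1.567]
contact_force: [0.1, -0.2, 0.6]
opening: 0.203
grasp_force: 0.0
```

```bash
python3 -m jog '[{"x":0,"y":0,"z":0,"spin":0,"grip":1},{"x":0,"y":0,"z":0,"spin":0,"grip":1},{"x":0,"y":0,"z":0,"spin":0,"grip":1},{"x":0,"y":0,"z":0,"spin":0,"grip":1},{"x":0,"y":0,"z":0,"spin":0,"grip":1}]'
```

```text
clock: 17.67
eef_pos: [622.0, 218.4, 42.1]
tcp_rot: [3.139, -0.001, 1.567]
contact_force: [-0.7, 0.2, 7.4]
opening: 0.099
grasp_force: 88.8
```

```bash
python3 -m jog '[{"x":0,"y":0,"z":-0.05,"spin":0,"grip":1},{"x":-0.3,"y":0,"z":0,"spin":0,"grip":1},{"x":-0.6,"y":0,"z":0,"spin":0,"grip":1},{"x":-0.8,"y":0,"z":0,"spin":0,"grip":1},{"x":-0.8,"y":0,"z":0,"spin":0,"grip":1},{"x":-0.8,"y":0,"z":0,"spin":0,"grip":1},{"x":-0.8,"y":0,"z":0,"spin":0,"grip":1},{"x":-0.6,"y":0,"z":0,"spin":0,"grip":1},{"x":-0.3,"y":0,"z":0,"spin":0,"grip":1},{"x":0,"y":0,"z":0,"spin":0,"grip":1},{"x":0,"y":0,"z":0,"spin":0,"grip":1}]'
```

```text
clock: 18.58
eef_pos: [621.8, 168.2, 42.1]
tcp_rot: [3.139, -0.001, 1.567]
contact_force: [-0.0, 1.2, 6.4]
opening: 0.101
grasp_force: 88.8
```

```bash
python3 -m jog '[{"x":-0.3,"y":0,"z":0,"spin":0,"grip":1},{"x":-0.6,"y":0,"z":0,"spin":0,"grip":1},{"x":-0.8,"y":0,"z":0,"spin":0,"grip":1},{"x":-0.8,"y":0,"z":0,"spin":0,"grip":1},{"x":-0.8,"y":0,"z":0,"spin":0,"grip":1},{"x":-0.8,"y":0,"z":0,"spin":0,"grip":1},{"x":-0.6,"y":0,"z":0,"spin":0,"grip":1},{"x":-0.3,"y":0,"z":0,"spin":0,"grip":1},{"x":0,"y":0,"z":0,"spin":0,"grip":1},{"x":0,"y":0,"z":0,"spin":0,"grip":1}]'
```

```text
clock: 19.42
eef_pos: [621.7, 118.1, 42.1]
tcp_rot: [3.139, -0.001, 1.567]
contact_force: [-0.6, 0.5, 6.6]
opening: 0.103
grasp_force: 88.9
```

```bash
python3 -m jog '[{"x":-0.3,"y":0,"z":0,"spin":0,"grip":1},{"x":-0.6,"y":0,"z":0,"spin":0,"grip":1},{"x":-0.8,"y":0,"z":0,"spin":0,"grip":1},{"x":-0.8,"y":0,"z":0,"spin":0,"grip":1},{"x":-0.8,"y":0,"z":0,"spin":0,"grip":1},{"x":-0.8,"y":0,"z":0,"spin":0,"grip":1},{"x":-0.5,"y":0,"z":0,"spin":0,"grip":1},{"x":-0.3,"y":0,"z":0,"spin":0,"grip":1},{"x":0,"y":0,"z":0,"spin":0,"grip":1},{"x":0,"y":0,"z":0,"spin":0,"grip":1}]'
```

```text
clock: 20.25
eef_pos: [620.5, 68.5, 40.9]
tcp_rot: [3.141, 0.001, 1.568]
contact_force: [0.4, -2.2, 1.9]
opening: 0.098
grasp_force: 88.8
```

```bash
python3 -m jog '[{"x":-0.3,"y":0,"z":0,"spin":0,"grip":1},{"x":-0.6,"y":0,"z":0,"spin":0,"grip":1},{"x":-0.8,"y":0,"z":0,"spin":0,"grip":1},{"x":-0.8,"y":0,"z":0,"spin":0,"grip":1},{"x":-0.5,"y":0,"z":0,"spin":0,"grip":1},{"x":-0.3,"y":0,"z":0,"spin":0,"grip":1},{"x":0,"y":0,"z":0,"spin":0,"grip":1},{"x":0,"y":0,"z":0,"spin":0,"grip":1}]'; python3 -m jog '[{"x":-0.2,"y":0,"z":0,"spin":0,"grip":1},{"x":-0.2,"y":0,"z":0,"spin":0,"grip":1},{"x":-0.2,"y":0,"z":0,"spin":0,"grip":1},{"x":0,"y":0,"z":0,"spin":0,"grip":1},{"x":0,"y":0,"z":0,"spin":0,"grip":1}]'
```

```text
clock: 20.92
eef_pos: [620.7, 35.9, 41.0]
tcp_rot: [3.141, 0.0, 1.568]
contact_force: [1.1, 0.9, 5.1]
opening: 0.099
grasp_force: 89.3
clock: 21.33
eef_pos: [620.6, 30.6, 41.1]
tcp_rot: [3.141, -0.001, 1.568]
contact_force: [0.7, 4.4, 5.8]
opening: 0.098
grasp_force: 89.4
```

```bash
python3 -m jog '[{"x":-0.2,"y":0,"z":0,"spin":0,"grip":1},{"x":-0.2,"y":0,"z":0,"spin":0,"grip":1},{"x":0,"y":0,"z":0,"spin":0,"grip":1},{"x":0,"y":0,"z":0,"spin":0,"grip":1}]'; python3 -m jog '[{"x":-0.2,"y":0,"z":0,"spin":0,"grip":1},{"x":0,"y":0,"z":0,"spin":0,"grip":1},{"x":0,"y":0,"z":0,"spin":0,"grip":1}]'
```

```text
clock: 21.67
eef_pos: [620.6, 26.7, 41.1]
tcp_rot: [3.141, -0.001, 1.568]
contact_force: [1.0, 5.3, 5.6]
opening: 0.102
grasp_force: 89.4
clock: 21.92
eef_pos: [620.6, 24.8, 41.1]
tcp_rot: [3.141, -0.001, 1.568]
contact_force: [-0.7, 4.3, 5.3]
opening: 0.098
grasp_force: 89.4
```

```bash
for i in 1; do python3 -m jog '[{"x":-0.2,"y":0,"z":0,"spin":0,"grip":1},{"x":0,"y":0,"z":0,"spin":0,"grip":1},{"x":0,"y":0,"z":0,"spin":0,"grip":1}]'; done; python3 -m jog '[{"x":-0.2,"y":0,"z":0,"spin":0,"grip":1},{"x":0,"y":0,"z":0,"spin":0,"grip":1},{"x":0,"y":0,"z":0,"spin":0,"grip":1}]'
```

```text
clock: 22.17
eef_pos: [620.6, 22.8, 41.1]
tcp_rot: [3.141, -0.001, 1.568]
contact_force: [-0.1, 5.0, 5.5]
opening: 0.101
grasp_force: 89.5
clock: 22.42
eef_pos: [620.6, 20.8, 41.1]
tcp_rot: [3.141, -0.001, 1.568]
contact_force: [0.3, 5.7, 5.4]
opening: 0.102
grasp_force: 89.5
```

```bash
python3 -m jog '[{"x":-0.2,"y":0,"z":0,"spin":0,"grip":1},{"x":0,"y":0,"z":0,"spin":0,"grip":1},{"x":0,"y":0,"z":0,"spin":0,"grip":1}]';python3 -m jog '[{"x":-0.2,"y":0,"z":0,"spin":0,"grip":1},{"x":0,"y":0,"z":0,"spin":0,"grip":1},{"x":0,"y":0,"z":0,"spin":0,"grip":1}]'
```

```text
clock: 22.67
eef_pos: [620.6, 18.8, 41.1]
tcp_rot: [3.141, -0.001, 1.568]
contact_force: [-0.3, 5.9, 5.8]
opening: 0.1
grasp_force: 89.4
clock: 22.92
eef_pos: [621.3, 17.9, 41.1]
tcp_rot: [3.14, -0.002, 1.567]
contact_force: [1.6, 11.8, 3.4]
opening: 0.103
grasp_force: 89.1
```

```bash
python3 -m jog '[{"x":-0.1,"y":0,"z":0,"spin":0,"grip":1},{"x":0,"y":0,"z":0,"spin":0,"grip":1},{"x":0,"y":0,"z":0,"spin":0,"grip":1}]'; python3 -m jog '[{"x":-0.1,"y":0,"z":0,"spin":0,"grip":1},{"x":0,"y":0,"z":0,"spin":0,"grip":1},{"x":0,"y":0,"z":0,"spin":0,"grip":1},{"x":0,"y":0,"z":0,"spin":0,"grip":1}]'
```

```text
clock: 23.17
eef_pos: [621.4, 17.8, 41.1]
tcp_rot: [3.139, -0.003, 1.567]
contact_force: [2.8, 16.7, 2.1]
opening: 0.098
grasp_force: 89.0
clock: 23.5
eef_pos: [621.5, 17.8, 41.1]
tcp_rot: [3.139, -0.004, 1.567]
contact_force: [3.7, 22.2, 1.5]
opening: 0.099
grasp_force: 88.9
```

```bash
python3 -m jog '[{"x":0,"y":0,"z":0,"spin":0,"grip":0.6},{"x":0,"y":0,"z":0,"spin":0,"grip":0.6},{"x":0,"y":0,"z":0,"spin":0,"grip":0.6},{"x":0.1,"y":0,"z":-1,"spin":0,"grip":0.6},{"x":0,"y":0,"z":-3.5,"spin":0,"grip":0.6},{"x":0,"y":0,"z":-3.5,"spin":0,"grip":0.6},{"x":0,"y":0,"z":-3.5,"spin":0,"grip":1},{"x":-2,"y":0,"z":-0.5,"spin":0,"grip":1},{"x":-3.5,"y":0,"z":0,"spin":0,"grip":1},{"x":-3.5,"y":0,"z":0,"spin":0,"grip":1},{"x":-3.5,"y":0,"z":0,"spin":0,"grip":1},{"x":-3.3,"y":0,"z":0,"spin":0,"grip":1},{"x":0,"y":0,"z":0,"spin":0,"grip":1},{"x":0,"y":0,"z":0,"spin":0,"grip":1},{"x":0,"y":0,"z":0,"spin":0,"grip":1}]'
python3 - <<'E'
from h import *
b=wframe('v1');g=cv2.cvtColor(b['pixels'],6)
P=np.array([[589.5,-114,118],[589.5,-85,118],[668,-121,118],[642,-111,118],[665,-85,118],[705,-75,118],[533,-75,118]],float)
print(cv2.projectPoints(P,b['rvec'],b['tvec'],b['camera_matrix'],None)[0].reshape(-1,2).round().tolist())
for lab,m in (('dark',g<45),('white',b['pixels'].min(2)>205)):
  n,L,S,c=cv2.connectedComponentsWithStats(m[:260].astype(np.uint8))
  for i in range(1,n):
    if S[i,4]>15: u,v=c[i];print(lab,S[i].tolist(),c[i].round(),ray(b,u,v,118))
E
```

```text
clock: 24.75
eef_pos: [619.5, -143.1, 161.1]
tcp_rot: [-3.141, -0.0, 1.567]
contact_force: [0.3, -0.1, 0.6]
opening: -0.002
grasp_force: 0.0
[[230.0, 191.0], [228.0, 144.0], [353.0, 201.0], [313.0, 186.0], [352.0, 144.0], [421.0, 126.0], [132.0, 128.0]]
dark [556, 67, 4, 16, 52] [558.  75.] [779.1 -46.9 118. ]
dark [488, 128, 51, 19, 218] [508. 140.] [758.6 -83.2 118. ]
dark [459, 205, 101, 55, 2358] [513. 239.] [ 776.1 -147.7  118. ]
dark [458, 210, 14, 7, 33] [466. 213.] [ 741.4 -129.   118. ]
dark [456, 213, 7, 8, 16] [459. 217.] [ 737.2 -131.8  118. ]
dark [451, 224, 8, 5, 16] [455. 226.] [ 735.9 -138.3  118. ]
dark [458, 228, 11, 10, 26] [462. 233.] [ 741.3 -142.9  118. ]
white [0, 0, 128, 164, 14097] [52. 81.] [490.6 -49.3 118. ]
white [173, 6, 25, 115, 888] [188.  65.] [569.4 -41.1 118. ]
white [355, 7, 26, 119, 951] [364.  69.] [668.8 -43.6 118. ]
white [197, 37, 57, 60, 365] [214.  48.] [584.3 -32.5 118. ]
white [214, 89, 49, 34, 487] [237. 103.] [596.3 -61.3 118. ]
white [212, 128, 28, 6, 123] [227. 130.] [589.7 -76.7 118. ]
white [242, 129, 158, 30, 2356] [330. 138.] [651.
[... 518 characters left out ...]
. ]
white [320, 184, 7, 4, 25] [323. 186.] [ 648.1 -110.8  118. ]
white [332, 187, 7, 5, 30] [335. 189.] [ 655.9 -113.1  118. ]
white [347, 190, 8, 5, 31] [350. 192.] [ 665.8 -115.2  118. ]
white [392, 201, 14, 31, 201] [398. 216.] [ 697.9 -131.4  118. ]
white [0, 208, 8, 52, 352] [  3. 235.] [ 437.2 -143.9  118. ]
white [165, 225, 13, 7, 33] [170. 228.] [ 548.7 -139.1  118. ]
white [189, 234, 8, 12, 34] [194. 239.] [ 563.5 -147.   118. ]
white [164, 237, 12, 17, 129] [169. 244.] [ 546.7 -150.6  118. ]
white [379, 239, 8, 10, 60] [383. 244.] [ 689.7 -150.7  118. ]
white [174, 248, 90, 12, 935] [217. 254.] [ 578.1 -157.8  118. ]
white [292, 249, 43, 11, 399] [312. 254.] [ 642.9 -158.1  118. ]
```

```bash
cat >> h.py <<'E'
def dump(f,x0,x1,y0,y1,st,z=118,up=1):
    xs=np.arange(x0,x1,st);ys=np.arange(y0,y1,-st)
    P=np.array([[x,y,z] for y in ys for x in xs],float)
    uv=cv2.projectPoints(P,f['rvec'],f['tvec'],f['camera_matrix'],None)[0].reshape(len(ys),len(xs),2).astype(np.float32)
    g=cv2.remap(cv2.cvtColor(f['pixels'],6),uv[...,0],uv[...,1],1)
    for y,r in zip(ys,g): print(f'{y:7.1f} ',''.join('0123456789'[int(v)//26] for v in r))
E
python3 - <<'E'
from h import *
dump(load('v1.npy'),570,705,-72,-158,2)
E
```

```text
-72.0  76454258853366666678845556646666666666666666634599955666665655566666
  -74.0  44444455555444444444444444434444444444445555544488844444445555556666
  -76.0  55555788888888788888888888888887888887777777777777777777777776677776
  -78.0  55555555588888888888888888888888888888888888888888888888889999788886
  -80.0  55555455555555788888888888889999999999999999999999988888889999788886
  -82.0  55555455555555455588888888889999999999999999999999998888889999788886
  -84.0  55555454455555555555555555557777799999999999999999998888888887788886
  -86.0  55555433333333455555555555557777777777999999999999998888888887788886
  -88.0  55555433222222555555555555557777775447777779999999998888888887788885
  -90.0  55555432222222455555555555556777775227777777777999998888888887788885
  -92.0  65555432222222455555555555547777775227666667777777777788888887788886
  -94.0  87666432222222454555555555557777775227777777777777755578888887788885
  -96.0  88888532222222445555455555557777775237777777777777755555577787788886
  -98.0  88888522222222555555555455557777774237755677777777755555555576788886
 -100.0  8
[... 1551 characters left out ...]
-140.0  55555333433434455444444444456767773237767777776767655555545576788885
 -142.0  55555444443343444444455444456777777667677777776766755555555586788885
 -144.0  55555555555555445444444454456777777777777777777766655555455586788885
 -146.0  55555555555555454444444444456767777777677777777766754555454576788885
 -148.0  55555555555555445444444444446767777767777767777767654545546997788885
 -150.0  55555555555555444544444444445566666666666666666666654555556998788885
 -152.0  55554555555554444444444444444444444454555544544444454555546998788875
 -154.0  99999888888888999999844422444577777777777744555555555455545995655554
 -156.0  99999999999999999999844422344599999999999974456655655555555455744444
```

Run:
```python
from h import *
f=load('v1.npy')
xs=np.arange(634,672,1.);ys=np.arange(-84,-132,-1.)
P=np.array([[x,y,118] for y in ys for x in xs])
uv=cv2.projectPoints(P,f['rvec'],f['tvec'],f['camera_matrix'],None)[0].reshape(len(ys),len(xs),2).astype(np.float32)
g=cv2.remap(cv2.cvtColor(f['pixels'],6),uv[...,0],uv[...,1],1)
for y,r in zip(ys,g): print(int(y),''.join(chr(97+int(v)//10) for v in r))
```

```text
-84 ssyzzzzzzzzzzzzzzzzzzzzzzzzzzzzzzzzzzz
-85 stvxxxxxxxxxzzzzzzzzzzzzzzzzzzzzzzzzzz
-86 sttttttttttuzzzzzzzzzzzzzzzzzzzzzzzzzz
-87 sttttttsttttvwvwwwwwwxzzzzzzzzzzzzzzzz
-88 sttspllmmpstttsstttttvzzzzzzzzzzzzzzzz
-89 sttskhhhhjrtttssstttttuuvvvuuwzzzzzzzz
-90 sstsnihhhmstuttstttstttttttssuyzzzzzzz
-91 ttttqkhhipvuvvvvvvvvttttttttsstutttuuu
-92 sstsnihhhmsrqrrrrrrrrtttttttsstttssttt
-93 sttslhhhhkrrpppppppprtttttttsstttsttts
-94 sstsnhhhhnsttststtttttttstttsstttsstts
-95 ssttnhhhhotttssttttttttsttttsstttsstts
-96 stttnhhhinttststttttttttttttssstssttts
-97 sstsmhhhhottspoooopsttttttttssstssstts
-98 sstsmhhhhostspoooopstttssttsssttssstts
-99 sstsmhhhhottssssttstttststttssttssssts
-100 sstsnhhgiostssststttttttsttsssstssstts
-101 ssssnhhhiptttssstttttstsssssssttssstss
-102 ssssnhhhhotsronnoopsttsssttsssttssssts
-103 sstsnhghhostrpoooopstttssstsssttssssts
-104 ssssnhghiptsssssstttstsststsssssssstts
-105 ssssnhggiqttssssstttttsssssssstsssssss
-106 stssmhggiptttssssttttstssstsssstssssss
-107 ssssmhgghpsqoooooooorssssssssstssssssr
-108 sssrmggghpsqoonnnnnoqssssssssssssssstr
-109 ssssmhgghpt
[... 295 characters left out ...]
6 sssskggfipssssrsssssssssssssstxyyxwssr
-117 sssskggghpssqononnpssssssssssssssssssr
-118 sssslggghossrononopssssssssssssssssssr
-119 sssslggfipssssssssssssssssssssrppppppo
-120 sssslgfgiqsssssssssssssssssssrnjjjjkjj
-121 sssslfggiqsssssssssssssssssssqkjjjjjjj
-122 sssslgggiqspnooooppprsrqqqqqqokjjjjjjj
-123 sssslgggiqspnnnnnnnnqqmkkkkkkjijjjjjjj
-124 sssslggfiqssssssrssssqljjjjjjjijjjjjjj
-125 sssrlgggiqssssssssssspljjjjjjjijjjjjjj
-126 sssqkggfiqsssrrssssssrpoooooookjjjjjjj
-127 sssrkgfghpssqonoppqrsssssssssqkjjjjjjj
-128 sssrkgffipssqnnnooprsssssssssqljjjjjjj
-129 sssqkggfipsssrrrrrsssssssssssrokjjjjjj
-130 sssrkgggipssssssssssssssssssssroooooon
-131 sssqjgffipsssssssssssssssssssssssssssq
```

Rectified scale map: the pointer (a white bar with its shadow) is at y≈-91 and the tab tip at y≈-124.3. The wheel is at (589.5, -114.5). It needs about 33 mm of travel, so I'll use two short strokes.

```bash
python3 -m jog '[{"x":2,"y":-1.5,"z":0,"spin":0,"grip":1},{"x":1.7,"y":-1.5,"z":1,"spin":0,"grip":1},{"x":0,"y":0,"z":1.5,"spin":0,"grip":1},{"x":0,"y":0,"z":0.6,"spin":0,"grip":1},{"x":0,"y":0,"z":0,"spin":0,"grip":1},{"x":0,"y":0,"z":0,"spin":0,"grip":1}]' 60
```

```text
clock: 25.3
eef_pos: [590.3, -105.5, 129.9]
tcp_rot: [-3.141, 0.0, 1.569]
contact_force: [-0.3, 0.3, 1.2]
opening: -0.0
grasp_force: 0.0
```

```bash
python3 -m jog '[{"x":0,"y":0,"z":0.3,"spin":0,"grip":1},{"x":0,"y":0,"z":0.3,"spin":0,"grip":1},{"x":0,"y":0,"z":0,"spin":0,"grip":1},{"x":0,"y":0,"z":0,"spin":0,"grip":1}]'; python3 -m jog '[{"x":-0.3,"y":0,"z":0,"spin":0,"grip":1},{"x":-0.3,"y":0,"z":0,"spin":0,"grip":1},{"x":-0.3,"y":0,"z":0,"spin":0,"grip":1},{"x":-0.3,"y":0,"z":0,"spin":0,"grip":1},{"x":-0.3,"y":0,"z":0,"spin":0,"grip":1},{"x":-0.1,"y":0,"z":0,"spin":0,"grip":1},{"x":0,"y":0,"z":0,"spin":0,"grip":1}]'; python3 -m jog '[{"x":0,"y":0,"z":-0.5,"spin":0,"grip":1},{"x":0,"y":0,"z":-1.5,"spin":0,"grip":1},{"x":0,"y":0,"z":-1.5,"spin":0,"grip":1},{"x":0,"y":0,"z":0,"spin":0,"grip":1},{"x":0,"y":0,"z":0,"spin":0,"grip":1}]'
cat > m.py <<'E'
import sys
from h import *
f=wframe(sys.argv[1]);xs=np.arange(634,672,1.);ys=np.arange(-84,-134,-1.)
P=np.array([[x,y,118] for y in ys for x in xs])
uv=cv2.projectPoints(P,f['rvec'],f['tvec'],f['camera_matrix'],None)[0].reshape(len(ys),len(xs),2).astype(np.float32)
g=cv2.remap(cv2.cvtColor(f['pixels'],6),uv[...,0],uv[...,1],1)
for y,r in zip(ys,g): print(int(y),''.join(chr(97+int(v)//10) for v in r))
E
python3 m.py v2
```

```text
clock: 25.63
eef_pos: [590.7, -106.2, 124.2]
tcp_rot: [3.14, 0.0, 1.567]
contact_force: [1.6, 0.4, 2.6]
opening: 0.003
grasp_force: 1.1
clock: 26.22
eef_pos: [590.0, -122.5, 123.8]
tcp_rot: [3.141, 0.0, 1.567]
contact_force: [2.2, -0.2, 3.2]
opening: -0.006
grasp_force: 1.2
clock: 26.63
eef_pos: [589.8, -121.9, 159.1]
tcp_rot: [3.141, 0.0, 1.568]
contact_force: [0.3, 0.1, 0.4]
opening: 0.002
grasp_force: 0.0
-84 sssstssssttsssssssstttssssssssssssstzz
-85 ssssttssstttsssssttsttssssssssstssstyz
-86 ssssttsssttssssssstttstssssssstsssstyz
-87 ssssttsssttssssssstttssssstssstssssuzz
-88 sssstssssstsssssssttttsssssssssssstvzz
-89 ssssqmmmmpsssssssststsssssssssststxzzz
-90 ssssphggglsssssssststtssssssssstssxzzz
-91 ssssohgfglsssssssssssssssstssssssuzzzz
-92 svwvqhgggmsqnnnnnnnopssssssssssssuzzzz
-93 uzzzwjggglsqoooooooopstssstsssststyzzz
-94 uzzzwjggglssuwvsssttttsststsssststyzzz
-95 stuuphgggmrtyzyusststsssssssssstssxzzz
-96 ssssohgggmstxzxtstvwwwwwuttsssttssxzzz
-97 ssssohgggmsssrpoopvzzzzzytsssssssuyzzz
-98 ssstohgggmssronnnnryzzzzyuuwwvwwvwzzzz
-99 ssssohgggmstssssssstuuuuutwzzzzzzzzzzz

[... 795 characters left out ...]
8 ssssmggghosssonnooortssswzzzzzzzzzzzzz
-119 ssssmggghostssrssssstsstyzzzzzzzzzzzzz
-120 ssssmggghnstsssssssstsstyzzzzzwpoppppp
-121 ssssmhgghossssssstttstttyzzzzzwmmnnnnn
-122 ssssmggghosqpppppqpprsrrvxxxxxrloppppo
-123 ssssnhgghospnmnnmmnnqrnlmnnnonlloopppo
-124 sssrmggghnsssrrrrsrssrmkkmoooonmopoppo
-125 sssrmhgghossssssssstsrmkkmooppnmnooppo
-126 sssrlgggiossssssststtspnpstuutpmnooppo
-127 sssrlggghossrppqppqsssstyzzzzzumoooppo
-128 sssslggghostronnnnprssstyzzzzzumnoopoo
-129 sssslgggipsssrrsrrssssstxzzzzzxonoopoo
-130 sssslggghpsssssssssssssswzzzzzzwsrsssr
-131 ssssmggghosstsssssstsssswzzzzzzzzzzzzy
-132 sssrmhgghossrppppqrsssstxzzzzzzzzzzzzy
-133 sssrlhgghossqnmmnnprsssuyzzzzzzzzzzzzy
```

```bash
python3 -m jog '[{"x":1.6,"y":0,"z":1,"spin":0,"grip":1},{"x":0,"y":0,"z":1.5,"spin":0,"grip":1},{"x":0,"y":0,"z":0.4,"spin":0,"grip":1},{"x":0,"y":0,"z":0,"spin":0,"grip":1},{"x":0,"y":0,"z":0.3,"spin":0,"grip":1},{"x":0,"y":0,"z":0.3,"spin":0,"grip":1},{"x":0,"y":0,"z":0,"spin":0,"grip":1},{"x":0,"y":0,"z":0,"spin":0,"grip":1}]'; python3 -m jog '[{"x":-0.3,"y":0,"z":0,"spin":0,"grip":1},{"x":-0.3,"y":0,"z":0,"spin":0,"grip":1},{"x":-0.3,"y":0,"z":0,"spin":0,"grip":1},{"x":-0.3,"y":0,"z":0,"spin":0,"grip":1},{"x":-0.3,"y":0,"z":0,"spin":0,"grip":1},{"x":-0.1,"y":0,"z":0,"spin":0,"grip":1},{"x":0,"y":0,"z":0,"spin":0,"grip":1},{"x":0,"y":0,"z":0,"spin":0,"grip":1}]'; python3 -m jog '[{"x":0,"y":0,"z":-0.5,"spin":0,"grip":1},{"x":0,"y":0,"z":-1.5,"spin":0,"grip":1},{"x":-3.5,"y":0,"z":-1.5,"spin":0,"grip":1},{"x":-3.5,"y":0,"z":0,"spin":0,"grip":1},{"x":0,"y":0,"z":0,"spin":0,"grip":1},{"x":0,"y":0,"z":0,"spin":0,"grip":1},{"x":0,"y":0,"z":0,"spin":0,"grip":1}]';python3 m.py v3
```

```text
clock: 27.35
eef_pos: [589.9, -106.1, 124.1]
tcp_rot: [3.142, 0.0, 1.568]
contact_force: [-1.5, -0.2, 1.8]
opening: 0.0
grasp_force: 1.2
clock: 28.02
eef_pos: [589.8, -122.2, 123.8]
tcp_rot: [-3.142, 0.0, 1.568]
contact_force: [-2.0, -0.9, 2.5]
opening: 0.001
grasp_force: 1.3
clock: 28.6
eef_pos: [589.4, -191.6, 158.5]
tcp_rot: [-3.141, -0.001, 1.567]
contact_force: [0.1, 0.6, 0.1]
opening: 0.001
grasp_force: 0.0
-84 zzzzzzzyyzzzyyyyyyyzzyyyyyyyyyyyyyyyyy
-85 zzzzzzzzyzzzzyyyyyzzzyyyyyyyyyyyyyyyyy
-86 yzzzzzzyyzzzyyyyyyzzzyyyyyyyyyyyyyyyyy
-87 yzzzzzzzzzzzyyyyyyzzzyyyyyyyyyyyyyyyyy
-88 zzzzywvvvyzzyzyyyyzzzyyyyyyyyyyyyyyyyy
-89 zzzzwlkkktzzzzyyyzzzyyyyyyyyyyyyyyyyyy
-90 zzzzvkjjjtzzzyyyyzzzzyyyyyyyyyyyyyyyyy
-91 zzzzukjjjtzyyyyyyzzyzzyyyyyyyyyyyyyyyy
-92 zzzzukjjkszxrrrsssssvyyyyyyyyyyyyyyyyy
-93 zzzzvkjjjszzyyyyyyyyyyyyyyyyyyyyyyyyyy
-94 zzzzwkjjkuzzzzyyzzzzzzyyyyyyyyyyyyyyyy
-95 zzzzvkkkjuzzzzyyzzzzzzyyyyyyyyyyyyyyyy
-96 zzzzukjkjuzzyxxxxxyzzzyyyyyyyyyyyyyyyy
-97 zzzzulkjktzzwpooooryzzyyyyyyyyyyyyyyyy
-98 zzzzukkjkszzyuuuuuwyzzyyyyyyyyyyyyyyyy
-99 zzzzukkjkuzzzzzzzzzzyyzyyyyyyyyyyy
[... 800 characters left out ...]
8 zzzzrkkjlwzzyyyyyyyyyyyyyyyyyyyyyyyyyx
-119 zzzzrjjjkwzzzyyyyzzyyyyyyyyyyyvopppppp
-120 zzzzrjjjkvzzyyyyyzzyyyyyyyyyyyrknnnnnn
-121 zzzxnjjjjnxyyyyyyyyyyyyyyyyyyyrlnnonnn
-122 zzztplkjjowxxxwxwwwwxyvrrrrrrrmknonnnn
-123 zzxswpjjjuzzzzzzzzzzyypnoooonnnlnnnnnn
-124 zzywqmjjioyyyyyyyyyyyyqnnnoononknnnnnn
-125 zzzynjjjinxyyyyyyyyyyyurqqqqpomknnnnnn
-126 zzzzpijjkuzzyyyyyyyyyyyyyyyyyypknnnnnn
-127 zzzzrjjjlxzzytssttvyyyyyyyyyyyqknnnonn
-128 zzzzrijjkwzzyxxxxxxyyyyyyyyyyytmnnnnnm
-129 zzzyrjjjkvzyyyzyyzzyyyyyyyyyyyyxvuuuut
-130 zyzyqjjjkwzyyyyyyzyyyyyyyyyyyyyyyyyyyx
-131 zzzyrjjjlwzzyyyyyyyyyyyyyyyyyyyyyyyyyx
-132 zzzypjjilxzyxrqqqquyyyyyyyyyyyyyyyyyyy
-133 zyzypiiilyzzyvuuuuwyyyyyyyyyyyyyyyyyyx
```

```bash
cat > n.py <<'E'
import sys
from h import *
f=load(sys.argv[1]+'.npy')
ys=np.arange(-119,-129,-.5)
def prof(x0,x1):
    xs=np.arange(x0,x1,.5);P=np.array([[x,y,118] for y in ys for x in xs])
    uv=cv2.projectPoints(P,f['rvec'],f['tvec'],f['camera_matrix'],None)[0].reshape(len(ys),len(xs),2).astype(np.float32)
    return cv2.remap(cv2.cvtColor(f['pixels'],6),uv[...,0],uv[...,1],2).mean(1).astype(int)
A=[prof(*r) for r in ((638.5,640),(640,642),(643,645),(646,652),(657,663))]
for i,y in enumerate(ys): print(y,[int(a[i]) for a in A])
E
python3 n.py v3
```

```text
-119.0 [100, 95, 245, 249, 247]
-119.5 [98, 94, 247, 248, 248]
-120.0 [97, 92, 242, 249, 248]
-120.5 [96, 92, 227, 250, 249]
-121.0 [93, 94, 202, 248, 252]
-121.5 [99, 97, 184, 234, 231]
-122.0 [124, 97, 196, 225, 173]
-122.5 [155, 95, 235, 251, 139]
-123.0 [162, 95, 242, 253, 139]
-123.5 [158, 94, 238, 252, 140]
-124.0 [126, 93, 212, 245, 138]
-124.5 [99, 93, 193, 246, 134]
-125.0 [88, 91, 201, 248, 158]
-125.5 [86, 87, 223, 249, 213]
-126.0 [88, 87, 241, 250, 250]
-126.5 [95, 93, 249, 240, 249]
-127.0 [96, 91, 248, 197, 248]
-127.5 [94, 91, 247, 196, 247]
-128.0 [93, 93, 246, 234, 247]
-128.5 [96, 92, 245, 251, 247]
```

Run:
```python
from h import *
dump(load('v1.npy'),550,694,60,-62,3,48)
```

```text
60.0  000000000000000000000000000000000000000000000000
   57.0  000000000000000000000000000000000000000000000000
   54.0  000000000000000000000000000000000000000000000000
   51.0  000000000000000000000000000000000000000000000000
   48.0  000000000000000000000000000000000000000000000000
   45.0  000000000000000000000000000000000000000000000000
   42.0  000000000000000000000000000000000000000000000000
   39.0  000000000000000000000000000000000000000000000000
   36.0  000000000000000000000000000000000000000000000000
   33.0  000000000000000000000000000000000000000000000000
   30.0  000000000000000000000000000000000000000000000000
   27.0  000000000000000000000000000000000000000000000000
   24.0  000000000000000000000000000000000000000000000000
   21.0  000000000000000000000000000000000000000000000000
   18.0  000000000000000000000000000000000000000000000000
   15.0  000000000000000000000000000000000000000000000000
   12.0  666655556555555555555545553555555555555555555555
    9.0  556656655555555555555545553555555555555555555555
    6.0  555555555555555555555546553555555555555555555558
 
[... 574 characters left out ...]
4996
  -27.0  994863566666666666656646655665666666656665254996
  -30.0  994853566666666666666646655665666666666666254996
  -33.0  994852566666666666666646655665666666666666355996
  -36.0  994853566666666666666646655665666666666666255996
  -39.0  994863566666666666666646655665666666656666255996
  -42.0  994852566666666666656646656665666666666666355996
  -45.0  994852566666666666666646655666666666666666355996
  -48.0  994853566668888766666646655666666666666666355995
  -51.0  994853566999988896666646656666666666666666355995
  -54.0  994853569986555889656646655665666666666666355995
  -57.0  994853589843335578946646655666666666666666355995
  -60.0  994852699533666658965646655666666666666666355995
```

```bash
python3 -c "
from rig import *
print(sign_off())"
```

```text
the job is handed in; nothing more can be done
None
```

The job is handed in at about 29 s of the 72 s: the tray is home against the stop with the short bush upright in its near pocket, the pointer is within about 0.5 mm of the tab, and the tall bush and steel block were not touched.

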